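# Sweep the cake offcuts into the catch drawer

## Task

Clear the cutting board between two cakes: with the fingers, sweep the three low crust offcuts along the board and off its open end into the catch drawer, then push the drawer fully shut beneath the board. The one taller, upright piece of cake is a good portion and stays standing where it is on the board. Pick nothing up, and leave the round tub and the bottle beside the board alone.

Things in the scene. Friction and masses are not known exactly. Their poses are not given: they have to be found in the camera images.
- station: Cutting station, fixed on the worktop: a white plastic board, 200 mm (x) by 340 mm (y), on a steel frame. Origin: centre of its underside on the worktop, z up; its +y axis points along the board to the open end, where the drawer runs out. The board's top is 130 mm above the origin, its underside 110 mm; the ends are at y = -170 and +170, at both sides (x = -98 and +98 mm) and the closed -y end a 4 mm steel rim stands 14 mm above it; the +y end has none. 
- drawer (a joint): How far the metal catch drawer under the board is pulled out towards the station's +y, m: 0 = fully shut, 0.16 = stop. It stands 0.12 to 0.15 open at the start, so that this length of it lies open to above beyond the board's end. Slides with about 1.5 N of friction, no spring, no latch; stays where it is left.
- drawer_front (a point): Middle of the outer edge of the pull lip at the top of the drawer's front; moves with the drawer, axes as the station's. Shut, it is 190 mm from the station's origin along +y and 96 mm up. The lip is 110 mm long (x) and 12 mm high about this point; the flat front panel, 198 mm wide, stands 16 mm behind it (-y) and reaches from 83 mm below to 11 mm above it.
- drawer_in (a point): Centre of the drawer's inner floor; moves with the drawer, axes as the station's. The inside is 176 mm (x) by 322 mm (y), its walls 80 mm high. 93 mm lie between this floor and the board's underside.
- rack_post (a point): A fixed mark for what to keep clear of: front face of the left upright (30 mm square) of the tall tray rack close behind the board; a like upright stands 473 mm further to the right (-y), and the rack's trays between them begin 30 mm further back (+x), at all heights. At the left a guard rail of the next cart runs along world x at world y = 0.26 to 0.29, its top 143 mm above the worktop.
- offcut_a: Low crust end of blueberry cake, a flat wedge-like lump 50 x 80 mm (x by y of its own frame) and 38 mm high, about 40 g, lying on the board, one of three alike. Origin: centre of its underside as it lies at the start, z up. Slides on the board without tipping when pushed below mid height; goes over the open end once its middle is past the edge.
- offcut_b: Low crust end of blueberry cake, a flat wedge-like lump 50 x 80 mm (x by y of its own frame) and 38 mm high, about 40 g, lying on the board, one of three alike. Origin: centre of its underside as it lies at the start, z up. Slides on the board without tipping when pushed below mid height; goes over the open end once its middle is past the edge.
- offcut_c: Low crust end of blueberry cake, a flat wedge-like lump 50 x 80 mm (x by y of its own frame) and 38 mm high, about 40 g, lying on the board, one of three alike. Origin: centre of its underside as it lies at the start, z up. Slides on the board without tipping when pushed below mid height; goes over the open end once its middle is past the edge.
- portion: The good portion: an upright piece of blueberry cake, 67 x 57 mm at its foot, rising to a ridge 63 mm high, clearly the tallest piece on the board, in one of the two places furthest from the drawer. Origin: centre of its underside. Must not be moved.
- tub: Round lidded plastic tub on the worktop, diameter 119 mm, 51 mm high. Origin: centre of underside.
- bottle: Squeeze bottle with a pointed cap standing on the worktop, diameter 56 mm, 184 mm high. Origin: centre of underside.

How it is judged (in metres and radians):
On the way:
1. all three offcuts lie in the drawer, which still stands open (x of offcut_a in the frame of drawer_in between -0.09 and 0.09 m and y of offcut_a in the frame of drawer_in between -0.163 and 0.163 m and z of offcut_a in the frame of drawer_in between -0.01 and 0.092 m and x of offcut_b in the frame of drawer_in between -0.09 and 0.09 m and y of offcut_b in the frame of drawer_in between -0.163 and 0.163 m and z of offcut_b in the frame of drawer_in between -0.01 and 0.092 m and x of offcut_c in the frame of drawer_in between -0.09 and 0.09 m and y of offcut_c in the frame of drawer_in between -0.163 and 0.163 m and z of offcut_c in the frame of drawer_in between -0.01 and 0.092 m and value of joint drawer above 0.06 m), for 0.2 s.
At the end, for the whole second after the job is handed in: The drawer is shut to within 5 mm, all three offcuts lie inside it, the tall portion stands upright (within 0.15 rad) within 20 mm of where it was, and the tub and the bottle are within 30 mm of where they were (x of offcut_a in the frame of drawer_in between -0.09 and 0.09 m and y of offcut_a in the frame of drawer_in between -0.163 and 0.163 m and z of offcut_a in the frame of drawer_in between -0.01 and 0.092 m and x of offcut_b in the frame of drawer_in between -0.09 and 0.09 m and y of offcut_b in the frame of drawer_in between -0.163 and 0.163 m and z of offcut_b in the frame of drawer_in between -0.01 and 0.092 m and x of offcut_c in the frame of drawer_in between -0.09 and 0.09 m and y of offcut_c in the frame of drawer_in between -0.163 and 0.163 m and z of offcut_c in the frame of drawer_in between -0.01 and 0.092 m and value of joint drawer below 0.005 m and distance of portion from where it was at the start of the episode below 0.02 m and angle between portion's own z axis and vertical below 0.15 rad and distance of each of tub, bottle from where it was at the start of the episode below 0.03 m); the robot touches nothing.
It fails at once if the tall portion is shifted by more than 20 mm or tipped (distance of portion from where it was at the start of the episode above 0.02 m or angle between portion's own z axis and vertical above 0.3 rad).
It fails at once if an offcut is lifted off the board ((z of offcut_a in the frame of station above 0.145 m and angle between offcut_a's own z axis and vertical below 0.35 rad) or (z of offcut_b in the frame of station above 0.145 m and angle between offcut_b's own z axis and vertical below 0.35 rad) or (z of offcut_c in the frame of station above 0.145 m and angle between offcut_c's own z axis and vertical below 0.35 rad) or z of any of offcut_a, offcut_b, offcut_c in the frame of station above 0.19 m).
It fails at once if an offcut falls beside the station (height (world z) of any of offcut_a, offcut_b, offcut_c below 0.008 m).
It fails at once if the tub or the bottle is moved by more than 30 mm (distance of any of tub, bottle from where it was at the start of the episode above 0.03 m).
It also fails if it takes over 64 s, if anything falls off the work surface, if the arm or the gripper's body presses on something with over 40 N, if the wrist force passes 120 N, or if a joint passes its speed limit or range.

## Robot

A 6-joint arm with a two-finger parallel gripper is mounted at the origin on the work surface; the furniture and walls round the work are solid. World frame = base frame: x ahead of the robot, y to its left, z up, the work surface at z = 0. Lengths are in mm, angles in rad, forces in N, time in s.
With the tool pointing down it reaches from about 275 to 725 mm from the base axis. Payload 15.9 kg.
Tool frame: the origin (TCP) lies between the finger pads; the fingertips stand 17 mm ahead of it and the grasp point (between the pads) lies 2 mm behind it; z points along the fingers, y is the line along which they close (so a half turn about z gives the same grasp; the last joint's range is limited). The gripper opens to 85 mm and grips with 20 to 120 N. Pads are 22 mm wide; open, the fingers measure 114 mm over their backs; the gripper's body (76 mm by 85 mm) begins 54 mm behind the grasp point. The pads swing forward as they close: fully open they stand 13 mm farther back than shut.
Start: joints at [-1.253, 0.213, -0.034, 1.323, 0, 1.571], TCP at [156.232, -474.949, 248.306] pointing down, gripper open.
Joint ranges: [-2.98, 2.98], [-0.74, 1.72], [-1.14, 1.35], [-2.1, 2.04], [-1.57, 1.44], [-3.14, 3.14]. Speed limits (rad/s): [1.89, 1.89, 2.39, 2.57, 3.14, 3.14].

## Interface

Orientations are given as a unit quaternion [x, y, z, w].
In Python, from rig import get_state, camera, bot, finder gives the robot as it stands.
- The arm moves only by the tool send_rows, never from a script. Its argument "steps" is a list of rows, each a list of 7 numbers: the shift along the tool's x, y, z in mm, then the turn, a rotation vector about the tool's x, y, z in degrees, then the opening, from -1 (shut) to 1 (fully open). In form: [[dx, dy, dz, wx, wy, wz, jaw], ...]. A call has exactly 5 rows; each row is the pose to reach, as a shift and turn from the pose commanded when the call began, along the tool's axes at that moment; what a row does not reach only later rows make up. A row lasts 1/8 s, in which the tool goes at most 62.5 mm and 10.7 degrees, less where a joint would pass 70% of its speed; a pose out of reach is approached as far as the arm can. A call with a gripper value outside its range is refused whole. The fingers move at their own pace and stop on an object; "squeeze" is the grip in N (left out, the last holds). Time passes only in rows, so rows that repeat a pose let the fingers close, or fill a call up. It gives the time, the measured TCP pose, the force, the opening and the grip force at its end, in the units of the state.
- get_state(): the state, without advancing time (a new reading comes with each control period).
- camera(name): name is "scene" or "top" or "wrist"; returns a dict with "frame" (384x512x3 uint8, red, green, blue), "fx", "fy", "cx", "cy" (pixels), "pose" (4x4, takes a point from camera to world coordinates); the wrist camera has in their place "tool_from_camera" (4x4, takes a point from camera to tool coordinates, whose origin is the TCP and whose axes are the flange's). Camera axes: x right, y down, z forward; pixel columns grow to the right and rows downward; lengths in mm; the calibration is good to about 2 mm. The wrist camera is an equidistant fisheye: a pixel r from the principal point sees the ray r / f radians off the axis. A picture is of the moment at which its call begins: read the wrist's pose just before it. There is no depth.
- bot.finish_job(): hands the job in; it is judged then, once.
Trained networks look in a picture, given as the dict that the camera call returned (one of the last four; its "shot" number tells which), for a name from the list of things; names that differ only in an ending like _2 or _b are one class to them, and where a whole thing is asked for, a point or a joint stands for the part that bears it (a point fixed in the world has none). Each returns a list of dicts, best first, with "score" (0 to 1); they miss things now and then, are a little off and sometimes report something else, mostly with a low value. They report only what shows in the picture. A call takes as long as a camera call.
- finder.boxes_of(name, picture): "box" ([left, top, right, bottom] in pixels, round what is visible of it).
- finder.spot_point(name, picture): "pixel" ([column, row] in pixels: a listed point, or the origin of a listed thing).
The state is a dict: "t": time; "joint_positions": joint angles; "joint_velocities": joint speeds; "joint_torque": joint torques, N m; "eef_pos": TCP position; "tool_rot": TCP orientation; "ft_force": force on the tool from outside, world axes, zero at the start; "torque": the same for the moment, N m; "gripper_width": finger opening in mm; "grasp_force": force on a finger pad.
Only numpy, scipy, OpenCV 4.12 (cv2) and the standard library are available. Lean on these libraries where they do the work, as an engineer would, in place of code of your own. Each camera call takes 0.05 s, during which the arm holds its last target. There are 200 camera calls.

## Working session

There is one attempt and no reset: what is moved stays moved. The work goes in short steps, Python scripts to look and compute and a tool call to move; the robot and the scene stay as the last step left them, time stands still between calls to the robot, and variables do not carry over. Pictures are saved under pics/ and viewed, at most 10 in all, crops included, and the job is handed in when it is done.

Besides the shell and the picture viewer there is one more tool, called after ">>>" in YAML: its name, and indented under it one key for each argument. send_rows: Moves the arm, as the interface text tells. Its arguments: {"type":"object","properties":{"steps":{"type":"array"},"squeeze":{"type":"number"}},"required":["steps"]}

```bash
mkdir -p pics; cat > h.py <<'E'
import numpy as np, cv2
from rig import get_state, camera, bot, finder
def ray(c,p):
    T=np.array(c["pose"]); d=T[:3,:3]@np.array([(p[0]-c["cx"])/c["fx"],(p[1]-c["cy"])/c["fy"],1.]); return T[:3,3],d
def atz(c,p,z):
    o,d=ray(c,p); return o+d*(z-o[2])/d[2]
def proj(c,P):
    T=np.array(c["pose"]); q=T[:3,:3].T@(np.array(P)-T[:3,3]); return [c["fx"]*q[0]/q[2]+c["cx"],c["fy"]*q[1]/q[2]+c["cy"]]
def save(c,n): cv2.imwrite("pics/"+n,cv2.cvtColor(c["frame"],cv2.COLOR_RGB2BGR))
E
python3 - <<'E'
from h import *
Z={"station":0,"drawer_front":96,"drawer_in":17,"rack_post":100,"offcut_a":130,"portion":130,"tub":0,"bottle":0}
np.set_printoptions(precision=1,suppress=True)
for n in ("top","scene"):
    c=camera(n); save(c,n+"0.png"); print(n,c["fx"],np.array(c["pose"])[:3].tolist())
    for k,z in Z.items():
        for r in finder.spot_point(k,c)[:4]:
            print(k,round(r["score"],2),np.round(r["pixel"]),atz(c,r["pixel"],z))
s=get_state(); print(s["eef_pos"],s["tool_rot"],s["t"],s["gripper_width"])
E
```

```text
top 450.54822282001606 [[0.017600700196324467, -0.9817676460988852, 0.18926833973502677, 261.4958538701612], [-0.9998439873971618, -0.01700060547853753, 0.004793775037207278, -26.629242230637995], [-0.0014886968607936042, -0.1893231852859483, -0.9819137005332186, 1176.3015617809388]]
station 0.76 [317. 199.] [ 484.3 -185.9    0. ]
drawer_front 0.98 [187. 186.] [491.8 145.1  96. ]
rack_post 0.7 [210. 117.] [670.3  96.  100. ]
offcut_a 0.78 [285. 198.] [458.8 -93.  130. ]
offcut_a 0.67 [347. 177.] [ 513.8 -239.8  130. ]
offcut_a 0.59 [283. 168.] [531.8 -87.9 130. ]
portion 0.56 [342. 204.] [ 448.9 -228.3  130. ]
tub 0.68 [362. 287.] [ 256.4 -299.6    0. ]
tub 0.43 [318. 198.] [ 487.3 -188.1    0. ]
bottle 0.59 [158. 263.] [308.5 225.7   0. ]
scene 478.67173370842033 [[0.9676404365709254, 0.22080213881379088, -0.12214090636671958, 604.0946263011282], [0.2520892765898494, -0.8671815025627372, 0.4294732101556971, -587.1561236115518], [-0.011089731341863841, -0.4463660572985906, -0.8947817391690982, 1259.044871078348]]
station 0.78 [255. 257.] [ 485.8 -193.3    0. ]
drawer_front 0.7 [289. 138.] [499.  140.4  96. ]
rack_post 0.81 [340. 141.] [642.2 163.7 100. ]
offcut_a 0.95 [283. 206.] [532.8 -85.4 130. ]
offcut_a 0.91 [267. 263.] [ 529.9 -242.   130. ]
offcut_a 0.6 [252. 199.] [449.9 -85.7 130. ]
portion 0.75 [238. 252.] [ 454.4 -233.   130. ]
portion 0.75 [167. 270.] [ 300.  -320.3  130. ]
tub 0.8 [168. 269.] [ 266.4 -286.3    0. ]
bottle 0.56 [235. 121.] [312.7 222.8   0. ]
bottle 0.44 [242. 251.] [ 446.5 -186.8    0. ]
[ 156.2 -474.9  248.3] [ 1.   0.2 -0.  -0. ] 0.9 85.38780391979665
```

```bash
python3 - <<'E'
import cv2
for n,(a,b,c,d) in {"top":(110,80,400,310),"scene":(120,90,380,330)}.items():
    i=cv2.imread(f"pics/{n}0.png")[b:d,a:c]; i=cv2.resize(i,None,fx=2.5,fy=2.5,interpolation=cv2.INTER_CUBIC); print(i.shape); cv2.imwrite(f"pics/{n}0c.png",i)
E
```

```text
(575, 725, 3)
(600, 650, 3)
```

View pics/top0c.png

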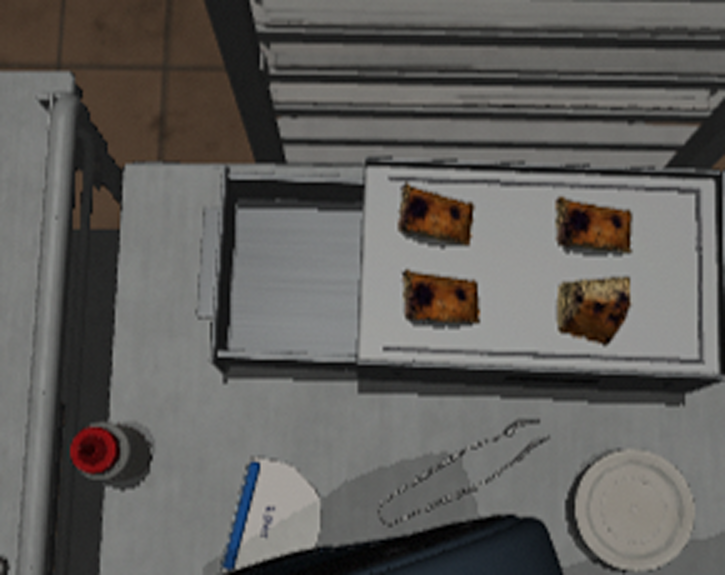

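View pics/scene0c.png

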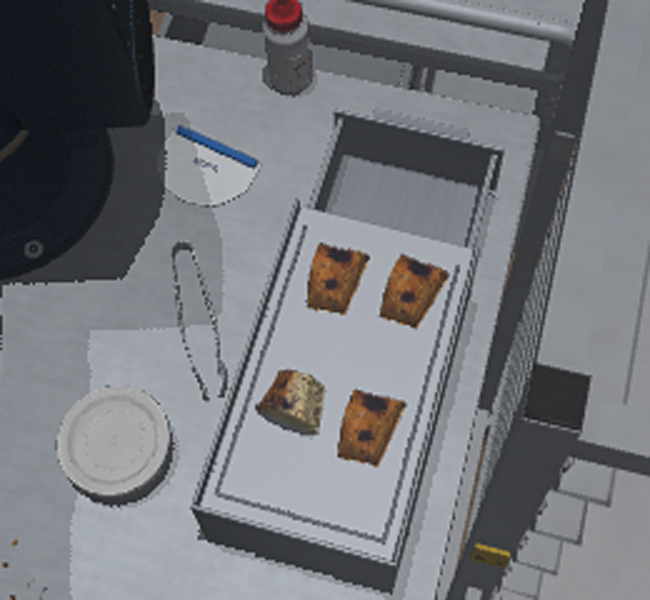

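The top crop shows the board with its open end on the left at crop column ~362, and the drawer out to about (205, 260). There are three low offcuts at (437,215), (441,298) and (594,226), and the tall portion at (595,308). The scene view agrees. Next I fit the station frame and each piece's yaw.

```bash
python3 - <<'E'
from h import *
from scipy.spatial.transform import Rotation as R
np.set_printoptions(precision=1,suppress=True)
c=camera("top"); s=camera("scene")
t=lambda p,z:atz(c,[110+p[0]/2.5,80+p[1]/2.5],z)[:2]
q=lambda p,z:atz(s,[120+p[0]/2.5,90+p[1]/2.5],z)[:2]
print("top: open far/near, closed far/near",t((366,167),130),t((359,362),130),t((721,175),144),t((719,374),144))
print("scene: ",q((470,248),130),q((303,207),130),q((393,562),144),q((196,507),144))
for n,p,cc in (("top",c,t),("scene",s,q)):
    for k in("offcut_a","portion"):
        for b in finder.boxes_of(k,p)[:4]:
            x=b["box"]; print(n,k,round(b["score"],2),np.round(x), atz(p,[(x[0]+x[2])/2,(x[1]+x[3])/2],150))
# brown masks -> min-area rects projected at mid height
for n,p in(("top",c),("scene",s)):
    hsv=cv2.cvtColor(p["frame"],cv2.COLOR_RGB2HSV); m=((hsv[...,1]>70)&(hsv[...,0]<30)).astype(np.uint8)
    m=cv2.morphologyEx(m,cv2.MORPH_CLOSE,np.ones((5,5)))
    for k in cv2.findContours(m,0,2)[0]:
        if 250<cv2.contourArea(k)<2500:
            w=np.array([atz(p,v,168 if n=="top" else 168)[:2] for v in k[:,0].astype(float)],np.float32)
            if 380<w[:,0].mean()<620: print(n,cv2.minAreaRect(w),w.min(0),w.max(0))
S=get_state(); print(np.array(R.from_quat(S["tool_rot"]).as_matrix()))
E
```

```text
top: open far/near, closed far/near [584.5 -23.6] [394.8 -20.2] [ 578.  -361.5] [ 387.7 -351.5]
scene:  [586.2 -21.4] [403.4 -17.7] [ 583.7 -360.1] [ 393.1 -356.8]
top offcut_a 0.94 [270. 157. 298. 180.] [527.1 -89.  150. ]
top offcut_a 0.67 [333. 162. 363. 181.] [ 522.1 -239.3  150. ]
top offcut_a 0.64 [268. 184. 304. 211.] [456.9 -94.6 150. ]
top portion 0.71 [333. 192. 364. 216.] [ 445.4 -238.3  150. ]
scene offcut_a 0.75 [244. 183. 265. 216.] [460.1 -93.3 150. ]
scene offcut_a 0.73 [254. 245. 286. 276.] [ 537.2 -241.2  150. ]
scene offcut_a 0.66 [271. 194. 300. 222.] [542.8 -97.4 150. ]
scene portion 0.72 [228. 240. 251. 261.] [ 459.3 -235.1  150. ]
scene portion 0.64 [254. 249. 282. 275.] [ 533.5 -245.4  150. ]
scene portion 0.22 [243. 134. 321. 190.] [503.8  30.2 150. ]
top ((441.9861145019531, -231.8302764892578), (63.88185119628906, 60.71531677246094), 89.12393188476562) [ 411.5 -264.2] [ 471.9 -199.7]
top ((450.7891540527344, -93.13848876953125), (71.7347183227539, 43.29717254638672), 84.56157684326172) [ 429.5 -127.2] [475.4 -58.8]
top ((521.3242797851562, -232.292678833007
[... 266 characters left out ...]
039062), (55.120670318603516, 42.43348693847656), 0.9870584607124329) [510.1 204.4] [565.3 247.2]
scene ((532.763671875, -249.19091796875), (53.007572174072266, 66.93126678466797), 0.05864129588007927) [ 506.2 -282.7] [ 559.2 -215.7]
scene ((458.4404296875, -236.25833129882812), (45.90888977050781, 60.42926025390625), 80.29708099365234) [ 424.8 -264. ] [ 484.4 -211.4]
scene ((539.3865356445312, -102.79142761230469), (70.4069595336914, 53.11311340332031), 82.512939453125) [ 513.8 -137.6] [569.3 -65. ]
scene ((461.89324951171875, -107.91471099853516), (53.01134490966797, 69.92134094238281), 1.7521333694458008) [ 434.8 -143.3] [487.6 -72.7]
[[ 0.9  0.3  0. ]
 [ 0.3 -0.9 -0. ]
 [ 0.   0.  -1. ]]
```

```bash
cat >> h.py <<'E'
from scipy.spatial.transform import Rotation as R
def go(*tg,yaw=None):
    "print tool-frame shifts (mm) to world targets and the turn so that tool x -> world yaw deg"
    s=get_state(); r=R.from_quat(s["tool_rot"])
    print("t",round(s["t"],2),"pos",np.round(s["eef_pos"],1),"F",np.round(s["ft_force"],1),"w",round(s["gripper_width"],1))
    for p in tg: print(p,"->",np.round(r.inv().apply(np.array(p,float)-s["eef_pos"]),1))
    if yaw is not None:
        y=np.radians(yaw); X=np.array([np.cos(y),np.sin(y),0]); M=np.c_[X,np.cross([0,0,-1],X),[0,0,-1]]
        print("turn",np.round(np.degrees((r.inv()*R.from_matrix(M)).as_rotvec()),2))
E
python3 -c "
from h import *
go((457,-165,250),(457,-165,151),yaw=90)"
```

```text
t 1.2 pos [ 156.2 -474.9  248.3] F [ 0.6  0.6 -0.9] w 85.0
(457, -165, 250) -> [ 382.6 -200.4   -1.7]
(457, -165, 151) -> [ 382.6 -200.5   97.3]
turn [  0.    -0.   -71.79]
```

>>> send_rows:
  steps:
    - [48, -25, 0, 0, 0, -9, -0.7]
    - [96, -50, 0, 0, 0, -18, -0.7]
    - [144, -75, 0, 0, 0, -27, -0.7]
    - [192, -100, 0, 0, 0, -36, -0.7]
    - [240, -125, 0, 0, 0, -45, -0.7]
  squeeze: 20

```text
t: 1.82
eef_pos: [346.2, -279.8, 248.5]
tool_rot: [0.85, 0.526, 0.0, 0.0]
ft_force: [0.8, -0.9, 0.5]
gripper_width: 13.0
grasp_force: 0.0
```

```bash
python3 -c "
from h import *
go((457,-165,250),(457,-165,151),yaw=90)"
```

```text
t 1.82 pos [ 346.2 -279.8  248.5] F [ 0.8 -0.9  0.5] w 13.0
(457, -165, 250) -> [152.2  47.9  -1.5]
(457, -165, 151) -> [152.2  47.9  97.5]
turn [ 3.00e-02  2.00e-02 -2.65e+01]
```

>>> send_rows:
  steps:
    - [38, 12, 0, 0, 0, -9, -0.7]
    - [76, 24, 0, 0, 0, -18, -0.7]
    - [114, 36, 0, 0, 0, -26.8, -0.7]
    - [154, 47, 0, 0, 0, -26.8, -0.7]
    - [154, 47, 0, 0, 0, -26.8, -0.7]

```text
t: 2.45
eef_pos: [457.8, -163.2, 248.1]
tool_rot: [0.706, 0.708, 0.0, -0.0]
ft_force: [0.4, -0.7, 1.1]
gripper_width: 12.9
grasp_force: 0.0
```

```bash
python3 - <<'E'
from h import *
s=get_state(); c=camera("wrist"); save(c,"w1.png"); print({k:v for k,v in c.items() if k not in("frame",)})
go((457,-165,250),(457,-165,151),yaw=90)
p=camera("scene"); save(p,"s1.png")
for k in("offcut_a","portion"):
    for n,q in(("scene",p),("wrist",c)):
        print(n,k,[(round(b["score"],2),np.round(b["box"]).tolist()) for b in finder.boxes_of(k,q)[:4]])
E
```

```text
{'fx': 297.3186396354542, 'fy': 297.3186396354542, 'cx': 258.2317212285358, 'cy': 190.97022951584947, 'tool_from_camera': array([[-8.81973155e-04, -9.61034132e-01, -2.76428327e-01,
         7.10365222e+01],
       [ 9.99999412e-01, -1.02199830e-03,  3.62490385e-04,
        -2.65904919e-01],
       [-6.30874912e-04, -2.76427845e-01,  9.61034468e-01,
        -1.24992184e+02],
       [ 0.00000000e+00,  0.00000000e+00,  0.00000000e+00,
         1.00000000e+00]]), 'shot': 5}
t 2.5 pos [ 456.9 -164.2  248.1] F [-0.2 -1.2  0.2] w 13.1
(457, -165, 250) -> [-0.8  0.1 -1.9]
(457, -165, 151) -> [-0.8  0.1 97.1]
turn [-0.03 -0.    0.12]
scene offcut_a [(0.8, [254.0, 248.0, 284.0, 276.0]), (0.6, [271.0, 191.0, 298.0, 222.0]), (0.5, [244.0, 190.0, 265.0, 218.0])]
wrist offcut_a [(0.88, [311.0, 232.0, 366.0, 271.0]), (0.68, [321.0, 65.0, 393.0, 152.0]), (0.63, [222.0, 64.0, 294.0, 155.0])]
scene portion [(0.67, [223.0, 239.0, 250.0, 264.0])]
wrist portion [(0.8, [227.0, 237.0, 278.0, 322.0])]
```

View pics/w1.png

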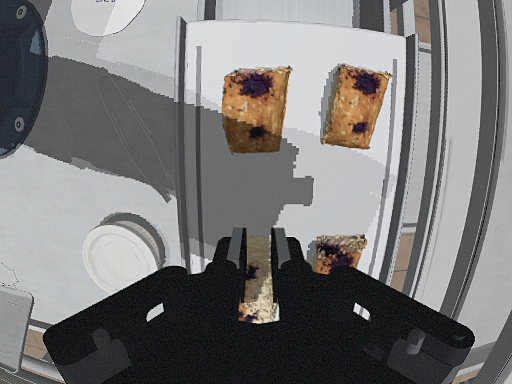

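The wrist view shows offcut_a's back edge at row ~153 (columns 230–282) and offcut_b's at row ~148 (320–370). The portion's front edge is at row ~235 between the fingers, and offcut_c is at (338,255).

```bash
cat >> h.py <<'E'
def wz(c,s,p,z):
    u=np.array([p[0]-c["cx"],p[1]-c["cy"]]); r=np.hypot(*u); th=r/c["fx"]; d=np.r_[u/r*np.sin(th),np.cos(th)]
    T=np.array(c["tool_from_camera"]); Q=R.from_quat(s["tool_rot"]); o=Q.apply(T[:3,3])+s["eef_pos"]; d=Q.apply(T[:3,:3]@d)
    return np.round((o+d*(z-o[2])/d[2])[:2],1)
E
python3 - <<'E'
from h import *
s=get_state(); c=camera("wrist")
for n,p,z in (("a bl",(232,153),130),("a br",(281,154),130),("a fl",(225,72),150),("a fr",(290,68),165),("b bl",(322,143),130),("b br",(369,149),150),("b fl",(338,64),165),("b fr",(389,73),165),("port f",(260,236),190),("port f",(260,236),140),("c fl",(318,236),150),("c fr",(365,236),150),("edge l",(190,21),130),("edge r",(404,37),130)): print(n,z,wz(c,s,p,z))
E
```

```text
a bl 130 [ 434.2 -131.9]
a br 130 [ 474.8 -132.8]
a fl 150 [431.5 -67.2]
a fr 165 [478.  -66.3]
b bl 130 [ 509.1 -123.1]
b br 150 [ 543.7 -124.5]
b fl 165 [512.2 -61.7]
b fr 165 [552.  -64.7]
port f 190 [ 457.  -179.1]
port f 140 [ 457.3 -202.1]
c fl 150 [ 505.8 -198.2]
c fr 150 [ 548.1 -199.6]
edge l 130 [400.  -18.9]
edge r 130 [583.8 -24.6]
```

>>> send_rows:
  steps:
    - [8, -2, 0, 0, 0, 0, -0.7]
    - [8, -2, 40, 0, 0, 0, -0.7]
    - [8, -2, 70, 0, 0, 0, -0.7]
    - [8, -2, 97, 0, 0, 0, -0.7]
    - [8, -2, 97, 0, 0, 0, -0.7]

```text
t: 3.42
eef_pos: [453.4, -156.4, 150.2]
tool_rot: [0.707, 0.707, -0.001, -0.001]
ft_force: [-0.1, -0.3, 0.4]
gripper_width: 12.7
grasp_force: 0.0
```

```bash
python3 - <<'E'
from h import *
go((455,30,151),yaw=90); c=camera("wrist"); save(c,"w2.png")
E
```

```text
t 3.42 pos [ 453.4 -156.4  150.2] F [-0.1 -0.3  0.4] w 12.7
(455, 30, 151) -> [186.4   1.7  -0.6]
turn [-0.15 -0.05  0.  ]
```

View pics/w2.png

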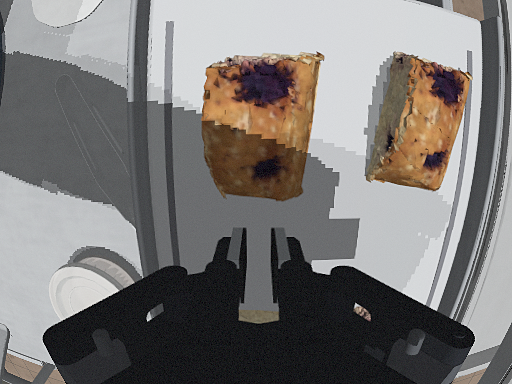

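The fingers (columns 235–285) sit squarely behind offcut_a (220–300), so I push now.

>>> send_rows:
  steps:
    - [14, 1, 0, 0, 0, 0, -0.7]
    - [28, 1, 0, 0, 0, 0, -0.7]
    - [42, 1, 0, 0, 0, 0, -0.7]
    - [56, 1, 0, 0, 0, 0, -0.7]
    - [70, 1, 0, 0, 0, 0, -0.7]

```text
t: 4.1
eef_pos: [455.5, -85.9, 151.4]
tool_rot: [0.707, 0.707, 0.0, 0.0]
ft_force: [0.3, -1.3, 1.2]
gripper_width: 12.9
grasp_force: 0.6
```

>>> send_rows:
  steps:
    - [14, 0, 0, 0, 0, 0, -0.7]
    - [28, 0, 0, 0, 0, 0, -0.7]
    - [42, 0, 0, 0, 0, 0, -0.7]
    - [58, 0, 0, 0, 0, 0, -0.7]
    - [74, 0, 0, 0, 0, 0, -0.7]

```text
t: 4.72
eef_pos: [455.4, -11.8, 151.2]
tool_rot: [0.707, 0.707, -0.0, -0.0]
ft_force: [0.1, 0.1, 0.1]
gripper_width: 12.8
grasp_force: 0.0
```

```bash
python3 - <<'E'
from h import *
go((455,30,151),yaw=90); c=camera("wrist"); save(c,"w3.png")
E
```

```text
t 4.72 pos [455.4 -11.8 151.2] F [0.1 0.1 0.1] w 12.8
(455, 30, 151) -> [41.8 -0.4  0.2]
turn [-0.02 -0.01  0.01]
```

View pics/w3.png

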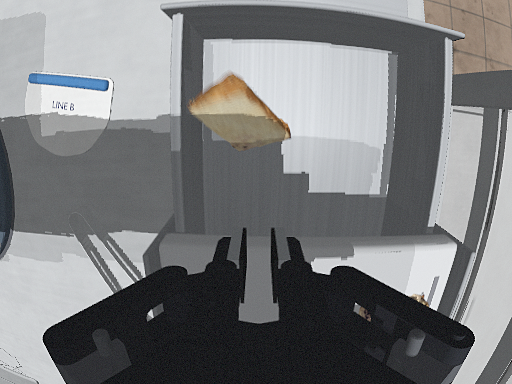

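Offcut_a has fallen into the drawer (shown at (240,110)). Next is b.

>>> send_rows:
  steps:
    - [0, 0, -50, 0, 0, 0, -0.7]
    - [-30, 20, -75, 0, 0, 0, -0.7]
    - [-85, 50, -75, 0, 0, 0, -0.7]
    - [-140, 73, -75, 0, 0, 0, -0.7]
    - [-141, 73, -75, 0, 0, 0, -0.7]

```text
t: 5.4
eef_pos: [529.3, -156.7, 225.3]
tool_rot: [0.708, 0.706, -0.0, -0.0]
ft_force: [0.3, 1.3, 0.1]
gripper_width: 12.8
grasp_force: 0.0
```

>>> send_rows:
  steps:
    - [0, 0, 25, 0, 0, 0, -0.7]
    - [0, 0, 50, 0, 0, 0, -0.7]
    - [0, 0, 75, 0, 0, 0, -0.7]
    - [0, 0, 75, 0, 0, 0, -0.7]
    - [10, 0, 75, 0, 0, 0, -0.7]

```text
t: 6.02
eef_pos: [528.8, -143.5, 152.3]
tool_rot: [0.707, 0.707, 0.0, 0.0]
ft_force: [0.4, 0.1, -0.2]
gripper_width: 12.9
grasp_force: 0.0
```

```bash
python3 - <<'E'
from h import *
go((529,-10,151),yaw=90); s=get_state(); c=camera("wrist"); save(c,"w4.png")
print([(round(b["score"],2),np.round(b["box"]).tolist()) for b in finder.boxes_of("offcut_b",c)[:4]])
E
```

```text
t 6.03 pos [ 528.8 -143.5  152.3] F [ 0.4  0.1 -0.2] w 12.9
(529, -10, 151) -> [133.5   0.2   1.3]
turn [ 0.05  0.01 -0.01]
[(0.68, [212.0, 65.0, 343.0, 217.0])]
```

View pics/w4.png

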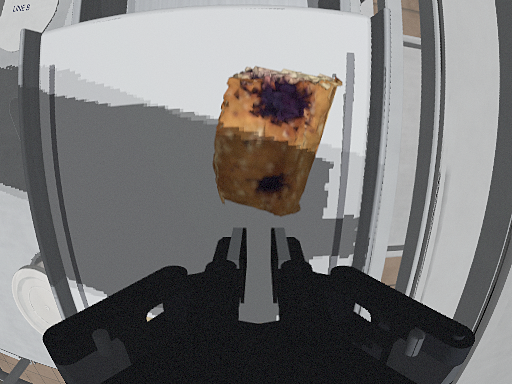

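Offcut_b's back edge (columns 216–300) is centred on the fingers, so I push it.

>>> send_rows:
  steps:
    - [12, 0, 0, 0, 0, 0, -0.7]
    - [25, 0, 0, 0, 0, 0, -0.7]
    - [38, 0, 0, 0, 0, 0, -0.7]
    - [51, 0, 0, 0, 0, 0, -0.7]
    - [64, 0, 0, 0, 0, 0, -0.7]

```text
t: 6.75
eef_pos: [528.5, -79.0, 151.4]
tool_rot: [0.707, 0.707, -0.0, 0.0]
ft_force: [-0.0, -1.7, 2.0]
gripper_width: 12.5
grasp_force: 1.1
```

>>> send_rows:
  steps:
    - [14, 0, 0, 0, 0, 0, -0.7]
    - [28, 0, 0, 0, 0, 0, -0.7]
    - [42, 0, 0, 0, 0, 0, -0.7]
    - [56, 0, 0, 0, 0, 0, -0.7]
    - [70, 0, 0, 0, 0, 0, -0.7]

```text
t: 7.38
eef_pos: [528.4, -8.9, 151.2]
tool_rot: [0.707, 0.707, -0.0, -0.0]
ft_force: [0.1, -0.1, 0.5]
gripper_width: 12.9
grasp_force: 0.0
```

```bash
python3 - <<'E'
from h import *
go((526,-305,230),yaw=90); s=get_state(); c=camera("wrist"); save(c,"w5.png")
print([(round(b["score"],2),np.round(b["box"]).tolist()) for b in finder.boxes_of("offcut_b",c)[:4]])
E
```

```text
t 7.38 pos [528.4  -8.9 151.2] F [ 0.1 -0.1  0.5] w 12.9
(526, -305, 230) -> [-296.1   -2.5  -78.9]
turn [-0.02 -0.01  0.02]
[(0.8, [189.0, 35.0, 296.0, 130.0]), (0.55, [102.0, 40.0, 205.0, 132.0]), (0.2, [43.0, 0.0, 376.0, 323.0])]
```

View pics/w5.png

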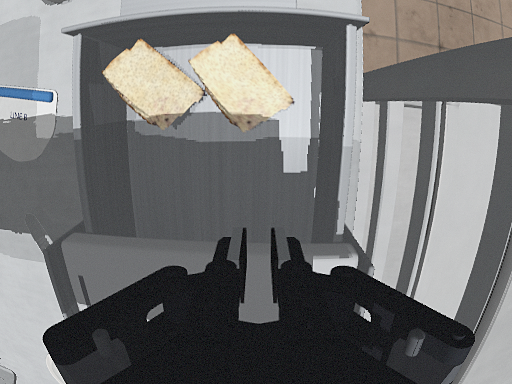

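Both a and b lie flat near the drawer's front, at (150,85) and (245,85). Now c.

>>> send_rows:
  steps:
    - [0, 0, -55, 0, 0, 0, -0.7]
    - [-45, 0, -85, 0, 0, 0, -0.7]
    - [-105, 0, -85, 0, 0, 0, -0.7]
    - [-165, 0, -85, 0, 0, 0, -0.7]
    - [-225, 0, -85, 0, 0, 0, -0.7]

```text
t: 8.1
eef_pos: [528.2, -237.1, 236.4]
tool_rot: [0.707, 0.707, 0.0, 0.0]
ft_force: [0.7, 0.6, 0.8]
gripper_width: 12.8
grasp_force: 0.0
```

>>> send_rows:
  steps:
    - [-50, -2, 0, 0, 0, 0, -0.7]
    - [-77, -2, 0, 0, 0, 0, -0.7]
    - [-77, -2, 0, 0, 0, 0, -0.7]
    - [-77, -2, 0, 0, 0, 0, -0.7]
    - [-77, -2, 0, 0, 0, 0, -0.7]

```text
t: 8.72
eef_pos: [526.7, -311.0, 236.5]
tool_rot: [0.707, 0.708, 0.0, 0.0]
ft_force: [-0.2, 0.6, -0.5]
gripper_width: 12.7
grasp_force: 0.0
```

```bash
python3 - <<'E'
from h import *
go((526,-308,151),yaw=90); s=get_state(); c=camera("wrist"); save(c,"w6.png")
for k in("offcut_b","portion"):print(k,[(round(b["score"],2),np.round(b["box"]).tolist()) for b in finder.boxes_of(k,c)[:4]])
E
```

```text
t 8.72 pos [ 526.7 -311.   236.5] F [-0.2  0.6 -0.5] w 12.7
(526, -308, 151) -> [ 3.  -0.7 85.5]
turn [ 0.01 -0.    0.07]
offcut_b [(0.72, [224.0, 60.0, 301.0, 150.0])]
portion [(0.7, [115.0, 66.0, 196.0, 141.0])]
```

View pics/w6.png

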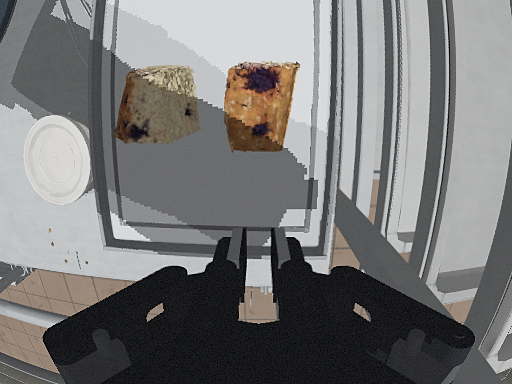

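c is square, its back edge at row 152 and columns 230–283, centred on the fingers. The portion is well clear, ending at column 198. I go down behind c and push straight.

>>> send_rows:
  steps:
    - [2, 0, 25, 0, 0, 0, -0.7]
    - [2, 0, 55, 0, 0, 0, -0.7]
    - [2, 0, 85, 0, 0, 0, -0.7]
    - [2, 0, 85, 0, 0, 0, -0.7]
    - [10, 0, 85, 0, 0, 0, -0.7]

```text
t: 9.5
eef_pos: [526.6, -301.7, 151.7]
tool_rot: [0.707, 0.707, 0.0, 0.0]
ft_force: [0.2, 0.5, -0.6]
gripper_width: 12.6
grasp_force: 0.0
```

>>> send_rows:
  steps:
    - [12, 0, 0, 0, 0, 0, -0.7]
    - [25, 0, 0, 0, 0, 0, -0.7]
    - [38, 0, 0, 0, 0, 0, -0.7]
    - [52, 0, 0, 0, 0, 0, -0.7]
    - [66, 0, 0, 0, 0, 0, -0.7]

```text
t: 10.12
eef_pos: [526.6, -234.9, 151.4]
tool_rot: [0.707, 0.707, 0.0, 0.0]
ft_force: [0.3, -2.3, 1.7]
gripper_width: 12.8
grasp_force: 0.9
```

>>> send_rows:
  steps:
    - [14, 0, 0, 0, 0, 0, -0.7]
    - [28, 0, 0, 0, 0, 0, -0.7]
    - [42, 0, 0, 0, 0, 0, -0.7]
    - [56, 0, 0, 0, 0, 0, -0.7]
    - [70, 0, 0, 0, 0, 0, -0.7]

```text
t: 10.75
eef_pos: [526.5, -165.0, 151.3]
tool_rot: [0.707, 0.707, -0.0, -0.0]
ft_force: [0.2, -1.0, 2.4]
gripper_width: 13.1
grasp_force: 0.8
```

```bash
python3 - <<'E'
from h import *
go((526,-10,151),yaw=90); s=get_state(); c=camera("wrist"); save(c,"w7.png")
for k in("offcut_b","portion"):print(k,[(round(b["score"],2),np.round(b["box"]).tolist()) for b in finder.boxes_of(k,c)[:4]])
p=camera("scene");
for k in("offcut_b","portion"):print(k,[(round(b["score"],2),np.round(b["box"]).tolist()) for b in finder.boxes_of(k,p)[:4]])
E
```

```text
t 10.75 pos [ 526.5 -165.   151.3] F [ 0.2 -1.   2.4] w 13.1
(526, -10, 151) -> [155.   -0.5   0.3]
turn [-0.    0.    0.01]
offcut_b [(0.75, [205.0, 83.0, 326.0, 235.0]), (0.26, [108.0, 291.0, 163.0, 319.0])]
portion [(0.67, [113.0, 294.0, 162.0, 319.0])]
offcut_b []
portion [(0.59, [226.0, 241.0, 250.0, 261.0])]
```

Portion unmoved, and c is centred ahead of the fingers (columns 205–326), so I keep pushing.

>>> send_rows:
  steps:
    - [14, 0, 0, 0, 0, 0, -0.7]
    - [28, 0, 0, 0, 0, 0, -0.7]
    - [42, 0, 0, 0, 0, 0, -0.7]
    - [56, 0, 0, 0, 0, 0, -0.7]
    - [70, 0, 0, 0, 0, 0, -0.7]

```text
t: 11.68
eef_pos: [526.5, -94.8, 151.3]
tool_rot: [0.707, 0.707, 0.0, 0.0]
ft_force: [-0.6, -0.5, 0.5]
gripper_width: 12.7
grasp_force: 0.1
```

>>> send_rows:
  steps:
    - [16, 0, 0, 0, 0, 0, -0.7]
    - [32, 0, 0, 0, 0, 0, -0.7]
    - [48, 0, 0, 0, 0, 0, -0.7]
    - [66, 0, 0, 0, 0, 0, -0.7]
    - [84, 0, 0, 0, 0, 0, -0.7]

```text
t: 12.3
eef_pos: [526.5, -10.6, 151.3]
tool_rot: [0.707, 0.707, 0.0, -0.0]
ft_force: [0.2, -0.5, -0.5]
gripper_width: 13.1
grasp_force: 0.0
```

```bash
python3 - <<'E'
from h import *
go((526,-10,151),yaw=90); s=get_state(); c=camera("wrist"); save(c,"w8.png")
for k in("offcut_b","portion"):print(k,[(round(b["score"],2),np.round(b["box"]).tolist()) for b in finder.boxes_of(k,c)[:4]])
E
```

```text
t 12.3 pos [526.5 -10.6 151.3] F [ 0.2 -0.5 -0.5] w 13.1
(526, -10, 151) -> [ 0.6 -0.5  0.3]
turn [-0.   -0.01  0.01]
offcut_b [(0.88, [231.0, 130.0, 296.0, 222.0]), (0.78, [107.0, 36.0, 205.0, 130.0]), (0.63, [194.0, 37.0, 303.0, 130.0]), (0.29, [66.0, 1.0, 370.0, 243.0])]
portion []
```

View pics/w8.png

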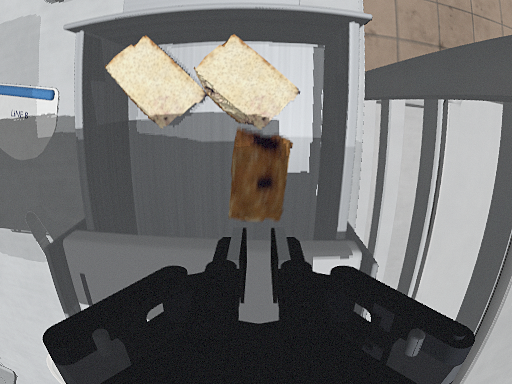

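c is in the drawer too, behind the others at (262,175). Next I move over the drawer's front.

>>> send_rows:
  steps:
    - [0, 0, -50, 0, 0, 0, -0.8]
    - [30, -6, -70, 0, 0, 0, -0.8]
    - [85, -18, -70, 0, 0, 0, -0.8]
    - [140, -32, -70, 0, 0, 0, -0.8]
    - [188, -32, -70, 0, 0, 0, -0.8]

```text
t: 13.08
eef_pos: [493.8, 177.5, 221.7]
tool_rot: [0.707, 0.707, 0.0, 0.0]
ft_force: [1.0, -0.3, 0.2]
gripper_width: 8.3
grasp_force: 0.0
```

```bash
python3 - <<'E'
from h import *
np.set_printoptions(precision=1,suppress=True)
go((494,178,97),yaw=90)
for n in("top","scene"):
    c=camera(n); save(c,n+"9.png")
    for k,z in(("drawer_front",96),("offcut_a",25),("portion",130)):
        for r in finder.spot_point(k,c)[:3]: print(n,k,round(r["score"],2),np.round(r["pixel"]),atz(c,r["pixel"],z))
E
```

```text
t 13.07 pos [493.8 177.5 221.7] F [ 1.  -0.3  0.2] w 8.3
(494, 178, 97) -> [  0.5   0.2 124.7]
turn [ 0. -0.  0.]
top drawer_front 0.69 [188. 187.] [489.1 142.5  96. ]
top drawer_front 0.36 [209. 117.] [671.6  96.7  96. ]
top offcut_a 0.92 [214. 179.] [526.1  85.1  25. ]
top offcut_a 0.79 [213. 207.] [453.2  86.5  25. ]
top offcut_a 0.65 [251. 187.] [508.5 -12.   25. ]
top portion 0.91 [343. 201.] [ 454.2 -230.5  130. ]
scene drawer_front 0.58 [288. 140.] [498.1 132.9  96. ]
scene drawer_front 0.39 [258. 254.] [ 500.1 -215.5   96. ]
scene offcut_a 0.74 [265. 155.] [437.5 109.5  25. ]
scene offcut_a 0.59 [290. 167.] [517.3  89.6  25. ]
scene offcut_a 0.45 [240. 252.] [ 445.6 -198.2   25. ]
scene portion 0.64 [240. 253.] [ 459.2 -234.4  130. ]
```

>>> send_rows:
  steps:
    - [0, 0, 30, 0, 0, 0, -0.8]
    - [0, 0, 65, 0, 0, 0, -0.8]
    - [0, 0, 100, 0, 0, 0, -0.8]
    - [0, 0, 125, 0, 0, 0, -0.8]
    - [0, 0, 125, 0, 0, 0, -0.8]

```text
t: 14.1
eef_pos: [493.5, 174.9, 95.1]
tool_rot: [0.708, 0.707, -0.001, -0.001]
ft_force: [0.2, -1.2, 0.6]
gripper_width: 8.7
grasp_force: 0.0
```

>>> send_rows:
  steps:
    - [-8, 0, 0, 0, 0, 0, -0.8]
    - [-16, 0, 0, 0, 0, 0, -0.8]
    - [-24, 0, 0, 0, 0, 0, -0.8]
    - [-32, 0, 0, 0, 0, 0, -0.8]
    - [-42, 0, 0, 0, 0, 0, -0.8]

```text
t: 14.72
eef_pos: [494.6, 133.6, 96.5]
tool_rot: [0.707, 0.707, 0.0, -0.0]
ft_force: [0.4, 1.7, 0.7]
gripper_width: 8.6
grasp_force: 0.9
```

>>> send_rows:
  steps:
    - [-10, 0, 0, 0, 0, 0, -0.8]
    - [-20, 0, 0, 0, 0, 0, -0.8]
    - [-30, 0, 0, 0, 0, 0, -0.8]
    - [-40, 0, 0, 0, 0, 0, -0.8]
    - [-50, 0, 0, 0, 0, 0, -0.8]

```text
t: 15.35
eef_pos: [494.4, 83.4, 96.2]
tool_rot: [0.707, 0.707, -0.0, -0.0]
ft_force: [-1.2, 1.3, -0.2]
gripper_width: 8.8
grasp_force: 0.9
```

>>> send_rows:
  steps:
    - [-10, 0, 0, 0, 0, 0, -0.8]
    - [-20, 0, 0, 0, 0, 0, -0.8]
    - [-30, 0, 0, 0, 0, 0, -0.8]
    - [-40, 0, 0, 0, 0, 0, -0.8]
    - [-50, 0, 0, 0, 0, 0, -0.8]

```text
t: 15.98
eef_pos: [494.5, 33.4, 96.3]
tool_rot: [0.707, 0.707, -0.0, 0.0]
ft_force: [-1.3, 2.2, -0.5]
gripper_width: 8.7
grasp_force: 0.9
```

>>> send_rows:
  steps:
    - [-4, 0, 0, 0, 0, 0, -0.8]
    - [-8, 0, 0, 0, 0, 0, -0.8]
    - [-12, 0, 0, 0, 0, 0, -0.8]
    - [-15, 0, 0, 0, 0, 0, -0.8]
    - [-18, 0, 0, 0, 0, 0, -0.8]

```text
t: 16.6
eef_pos: [494.5, 16.0, 96.3]
tool_rot: [0.707, 0.707, 0.0, -0.0]
ft_force: [-1.2, 1.7, 2.0]
gripper_width: 8.9
grasp_force: 0.8
```

>>> send_rows:
  steps:
    - [-1, 0, 0, 0, 0, 0, -0.8]
    - [-3, 0, 0, 0, 0, 0, -0.8]
    - [-4, 0, 0, 0, 0, 0, -0.8]
    - [-5, 0, 0, 0, 0, 0, -0.8]
    - [-6, 0, 0, 0, 0, 0, -0.8]

```text
t: 17.23
eef_pos: [494.5, 12.8, 96.4]
tool_rot: [0.706, 0.708, 0.002, -0.002]
ft_force: [-2.4, 31.7, 2.1]
gripper_width: 8.3
grasp_force: 15.4
```

The force rose to 32 N right at the expected shut position, so I back off, rise and check.

>>> send_rows:
  steps:
    - [10, 0, 0, 0, 0, 0, -0.8]
    - [30, 0, 0, 0, 0, 0, -0.8]
    - [50, 0, 0, 0, 0, 0, -0.8]
    - [60, 0, -40, 0, 0, 0, -0.8]
    - [70, 0, -90, 0, 0, 0, -0.8]

```text
t: 17.85
eef_pos: [493.9, 80.3, 186.8]
tool_rot: [0.707, 0.707, -0.001, -0.0]
ft_force: [1.9, -0.3, -0.4]
gripper_width: 8.3
grasp_force: 0.0
```

>>> send_rows:
  steps:
    - [40, 0, -40, 0, 0, 0, -0.8]
    - [60, 0, -60, 0, 0, 0, -0.8]
    - [60, 0, -60, 0, 0, 0, -0.8]
    - [60, 0, -60, 0, 0, 0, -0.8]
    - [60, 0, -60, 0, 0, 0, -0.8]

```text
t: 18.48
eef_pos: [494.1, 139.2, 245.3]
tool_rot: [0.707, 0.707, -0.001, -0.0]
ft_force: [0.5, -0.1, 0.5]
gripper_width: 8.4
grasp_force: 0.0
```

```bash
python3 - <<'E'
from h import *
np.set_printoptions(precision=1,suppress=True)
go()
ims=[]
for n in("top","scene"):
    c=camera(n); f=c["frame"]; ims.append(cv2.resize(f[90:310,110:390] if n=="top" else f[100:320,110:390],(400,314)))
    for k,z in(("drawer_front",96),("portion",130),("tub",0),("bottle",0)):
        for r in finder.spot_point(k,c)[:2]: print(n,k,round(r["score"],2),np.round(r["pixel"]),atz(c,r["pixel"],z))
cv2.imwrite("pics/end.png",cv2.cvtColor(np.hstack(ims),cv2.COLOR_RGB2BGR))
E
```

```text
t 18.48 pos [494.1 139.2 245.3] F [ 0.5 -0.1  0.5] w 8.4
top drawer_front 0.74 [244. 188.] [489.4   4.7  96. ]
top portion 0.71 [344. 202.] [ 453.3 -232.9  130. ]
top tub 0.88 [359. 287.] [ 255.7 -292.4    0. ]
scene drawer_front 0.46 [276. 180.] [496.3   1.1  96. ]
scene portion 0.76 [241. 251.] [ 461.7 -229.5  130. ]
scene tub 0.72 [167. 271.] [ 264.6 -291.7    0. ]
scene bottle 0.72 [235. 119.] [310.5 230.5   0. ]
```

View pics/end.png

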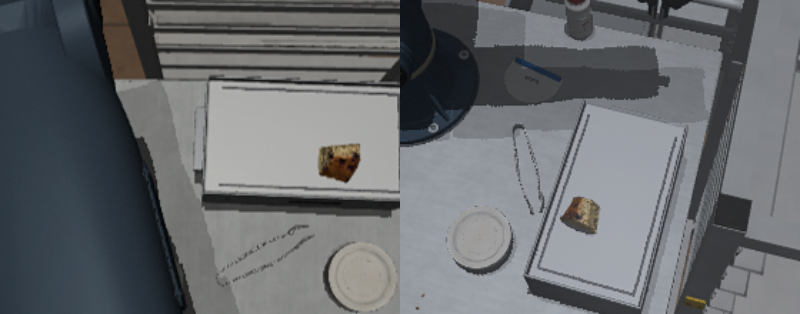

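The final view shows the drawer lip flush at the board's end (left picture, column ~200). The portion still stands where it was, and the tub and bottle are untouched.

```bash
python3 -c "
from rig import bot
print(bot.finish_job())"
```

```text
the job is handed in; nothing more can be done
None
```

I swept all three offcuts into the drawer, pushed it shut to its stop (about 18.5 s of the 64 s) and handed the job in; no verdict came back. The final pictures show the portion, tub and bottle in place.

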